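# Open the stabiliser for inspection

### The arm

A 6-joint arm with a two-finger parallel gripper is mounted at the origin on the work surface. World frame = base frame: x ahead of the robot, y to its left, z up, the work surface at z = 0. Lengths are in mm, angles in rad, forces in N, time in s.
With the tool pointing down it reaches from about 275 to 1000 mm from the base axis. Payload 8.4 kg.
Tool frame: the origin (TCP) lies at the very end of the fingers, on their centre line; the grasp point (between the pads) lies 19 mm behind it; z points along the fingers, y is the line along which they close (so a half turn about z gives the same grasp; the last joint's range is limited). The gripper opens to 85 mm and grips with 20 to 120 N. Pads are 22 mm wide; open, the fingers measure 114 mm over their backs; the gripper's body (76 mm by 85 mm) begins 54 mm behind the grasp point. The pads swing forward as they close: fully open they stand 13 mm farther back than shut.
Start: joints at [-1.194, 0.353, 1.633, -0, 1.155, -0.002], TCP at [231.127, -580.696, 231.281] pointing down, gripper open.
Joint ranges: [-2.63, 2.63], [-0.92, 2.1], [0.06, 2.66], [-1.3, 4.44], [0, 2.69], [-3.02, 3.02]. Speed limits (rad/s): [2.22, 2.22, 2.79, 3.14, 3.14, 3.14].

### API

Orientations are given as [roll, pitch, yaw] about the fixed x, y, z axes, in that order (R = Rz(yaw) Ry(pitch) Rx(roll)).
In Python, from rig import telemetry, imaging, r gives the robot as it stands. The module is installed in compiled form; this text tells all that it offers.
- The arm moves only by the tool step_arm, never from a script. Its argument "moves" is a list of rows, each a list of 3 entries, a list of its own where there are three numbers: the turn, a rotation vector about the tool's x, y, z scaled (see below), then the shift along the tool's x, y, z scaled (see below), then the opening, from -1 (shut) to 1 (fully open). A call has 1 to 8 rows; each row is the pose to reach, as a shift and turn from the pose commanded when the call began, along the tool's axes at that moment; what a row does not reach only later rows make up. The controller multiplies each number of a shift by 200 mm and each number of a turn by 45 degrees. A row lasts 1/10 s, in which the tool goes at most 50 mm and 8.59 degrees, less where a joint would pass 70% of its speed; a pose out of reach is approached as far as the arm can. A call with a number of a shift or a turn outside -1 to 1 is refused whole. A call with a gripper value outside its range is refused whole. The fingers move at their own pace and stop on an object; "squeeze" is the grip in N (left out, the last holds). Time passes only in rows, so rows that repeat a pose let the fingers close. It gives the time, the measured TCP pose, the force, the opening and the grip force at its end, in the units of the state.
- telemetry.sense(): the state, without advancing time (a new reading comes with each control period).
- imaging.grab_frame(name): name is "side" or "top" or "wrist"; returns the picture (480x640x3 uint8, red, green, blue); there is no depth.
- imaging.calibration(name): a dict with "fx", "fy", "cx", "cy" (pixels), "cam_to_world" (4x4, takes a point from camera to world coordinates). Camera axes: x right, y up, looking along -z (the intrinsics and any distortion apply to the point x, -y, -z); pixel columns grow to the right and rows downward; lengths in mm; the calibration is good to about 2 mm. A picture is of the moment at which its call begins: read the wrist's pose just before it. calibration takes no time and is no camera call; for the wrist camera it gives the pose at the moment of the call.
- r.sign_off(): hands the job in; it is judged then, once.
Trained networks look in the newest picture that a camera, given by its name, has taken for a name from the list of things; names that differ only in an ending like _2 or _b are one class to them, and where a whole thing is asked for, a point or a joint stands for the part that bears it (a point fixed in the world has none). Each returns a list of dicts, best first, with "conf" (0 to 1); they miss things now and then, are a little off and sometimes report something else, mostly with a low value. They report only what shows in the picture. A call takes as long as a camera call.
- imaging.recognise(camera, name): "extent" ([left, top, width, height] in pixels, round what is visible of it).
- imaging.mark_of(camera, name): "xy" ([column, row] in pixels: a listed point, or the origin of a listed thing).
The state is a dict: "clock": time; "qpos": joint angles; "qvel": joint speeds; "joint_efforts": joint torques, N m; "eef_pos": TCP position; "tcp_rot": TCP orientation; "contact_force": force on the tool from outside, world axes, zero at the start; "wrist_torque": the same for the moment, N m; "opening": opening from 0.0 (shut) to 1.0 (fully open); "grasp_force": force on a finger pad.
Only numpy, scipy, OpenCV 4.12 (cv2) and the standard library are available. Lean on these libraries where they do the work, as an engineer would, in place of code of your own. Each camera call takes 0.05 s, during which the arm holds its last target. There are 200 camera calls.

### The job

Open up the voltage stabiliser on the bench for inspection: pull its fuse drawer all the way out by the handle, and slide the vent grille on its top along its rails, away from the window it covers, until it clicks into its hidden hold-open catch; leave it resting in that catch, neither short of it nor pushed past it. Do not shift the other things on the bench.

Things in the scene. Friction and masses are not known exactly. Their poses are not given: they have to be found in the camera images.
- case: Dark steel case, fixed on the bench, 200 (x) x 380 (y) x 142 mm high; origin at the centre of its underside, x from its front (drawer side, towards the robot) to its back, y to its left as the robot sees it, z up. The grille runs on its top (the deck, z 142 mm) between two rails 8 mm wide, 7 mm high, along y at x = -77 and +77 mm. A window in the deck, y -178 to 0, starts covered.
- grille (a joint): Vent grille, grey slatted plate 144 (x) x 150 (y) x 3 mm on the deck. Value: travel in m towards the case's +y, 0 to 0.19 (end stop); starts at 0 to 0.035. Its catch is out of sight and clamped elsewhere each time, engaging at a value between 0.105 and 0.155: found only by feel. Past the catch the grille runs on; it can be pushed back into it from the other side.
- grille_catch (a point): Middle of the grille's underside, where its catch cam is. Axes as the case's. Sliding takes about 2 N; in the last 20 mm before the catch the push rises to about 6 N, then the grille snaps on some 5 mm by itself and the catch, a sprung roller under the deck, holds it; going past takes about 18 N.
- grille_tab (a point): Middle of the top edge of the upright push tab on the grille: a plain grey rib 80 mm long along the case's x, 10 mm thick along y, its top 32 mm above the deck and 28 mm above the plate, at the middle of the plate. Axes as the case's. It can be pushed from either side or pinched from above.
- drawer (a joint): The fuse drawer in the left part of the case's front: dark front plate 176 mm wide, 54 mm high. Joint value: how far it is pulled out, in m, towards the case's -x; 0 shut, 0.08 at its stop; takes about 3 N.
- drawer_handle (a point): Middle of the drawer's bar handle, at 112 mm above the bench: an aluminium bar 96 mm long along the case's y, 10 mm thick (x), 14 mm high, its centre 46 mm in front of the drawer's front plate, on two 8 mm posts near its ends (43 mm either side of the middle). Free from above; 41 mm of space between bar and front plate. Axes as the case's.
- multimeter: Bystander: yellow multimeter lying flat, 85 x 170 x 36 mm, in front of the case's right part; origin at the centre of its underside.
- spool: Bystander: grey solder spool standing on end, 60 mm diameter, 55 mm high; origin at the centre of its underside.
- cup: Bystander: white cup, 74 mm wide, 90 mm high; origin at the centre of its underside.

How it is judged:
By the outcome, as a careful person would: the job done as asked, in the order asked, and still so for the second after the job is handed in, with the robot touching nothing.
It also fails if it takes over 53 s, if anything falls off the work surface, if the arm or the gripper's body presses on something with over 40 N, if the wrist force passes 120 N, or if a joint passes its speed limit or range.

## Working session

There is one attempt and no reset: what is moved stays moved. The work goes in short steps, Python scripts to look and compute and a tool call to move; the robot and the scene stay as the last step left them, time stands still between calls to the robot, and variables do not carry over. Pictures are saved under pics/ and viewed, at most 10 in all, crops included, and the job is handed in when it is done.

Besides the shell and the picture viewer there is one more tool, called after "Request:" as a command line: name --argument value ..., lists and objects as JSON in quotes. step_arm: Moves the arm, as the interface text tells. Its arguments: {"type":"object","properties":{"moves":{"type":"array"},"squeeze":{"type":"number"}},"required":["moves"]}

```bash
mkdir -p pics; cat > h.py <<'E'
import numpy as np, cv2
from rig import telemetry, imaging, r
def ray(cal,xy):
    M=np.array(cal["cam_to_world"]);d=np.array([(xy[0]-cal["cx"])/cal["fx"],-(xy[1]-cal["cy"])/cal["fy"],-1.])
    d=M[:3,:3]@d; return M[:3,3],d/np.linalg.norm(d)
def tri(rs):
    A=np.zeros((3,3));b=np.zeros(3)
    for o,d in rs:
        P=np.eye(3)-np.outer(d,d);A+=P;b+=P@o
    p=np.linalg.solve(A,b)
    return p,[round(float(np.linalg.norm((np.eye(3)-np.outer(d,d))@(p-o))),1) for o,d in rs]
def atz(rr,z):
    o,d=rr; return o+d*(z-o[2])/d[2]
E
python3 - <<'E'
from h import *
s=telemetry.sense();print(s)
ims=[]
R={}
for c in("side","top"):
    im=imaging.grab_frame(c);cv2.imwrite(f"pics/{c}0.png",im[:,:,::-1]);cal=imaging.calibration(c)
    print(c,{k:np.round(v,2).tolist() for k,v in cal.items()})
    for n in("grille_tab","grille_catch","drawer_handle","case","multimeter","spool","cup"):
        m=imaging.mark_of(c,n)[:2];print(c,n,[(np.round(q["xy"],1).tolist(),round(q["conf"],2)) for q in m])
        if m:R.setdefault(n,[]).append(ray(cal,m[0]["xy"]))
for n,v in R.items():
    if len(v)==2:print(n,tri(v))
E
```

```text
{'clock': 0.0, 'qpos': array([-1.19441803e+00,  3.53628651e-01,  1.63415142e+00,  2.65111140e-05,
        1.15521801e+00, -2.38352628e-03]), 'qvel': array([-0.00090975,  0.00093916,  0.000159  , -0.00198523,  0.0023454 ,
       -0.00155461]), 'joint_efforts': array([-6.70223690e-04, -6.05234528e+01, -3.42072880e+01, -2.69420752e-05,
        9.18581849e-03,  5.87836809e-06]), 'eef_pos': array([ 230.94312978, -580.23809571,  230.56647217]), 'tcp_rot': array([-3.14018729e+00, -2.75892948e-05,  3.78751086e-01]), 'contact_force': array([ 0.69042161,  0.18131922, -0.66859688]), 'wrist_torque': array([-6.05285862e-05,  3.82767410e-03, -1.32704599e-02]), 'grasp_force': 0.0, 'opening': 1.0011179610437069}
side {'fx': 540.08, 'fy': 540.08, 'cx': 318.47, 'cy': 235.92, 'cam_to_world': [[-0.91, 0.21, -0.36, 222.56], [-0.42, -0.43, 0.8, 758.15], [0.01, 0.88, 0.48, 609.39], [0.0, 0.0, 0.0, 1.0]]}
side grille_tab [([298.1, 190.8], 0.7)]
side grille_catch [([299.8, 205.4], 0.62)]
side drawer_handle [([336.5, 269.0], 0.75)]
side case [([277.6, 283.9], 0.94), ([406.2, 288.3], 0.3)]
side multimeter [([4
[... 415 characters left out ...]
1], 0.82)]
top case [([347.6, 194.7], 0.69), ([407.1, 163.7], 0.64)]
top multimeter [([405.6, 318.9], 0.64)]
top spool [([220.7, 277.6], 0.94)]
top cup [([490.7, 293.3], 0.87)]
grille_tab (array([ 661.59158626, -110.84842032,  176.41223483]), [1.4, 1.4])
grille_catch (array([ 664.31966124, -119.10872481,  141.14221564]), [0.6, 0.6])
drawer_handle (array([519.64431696,  33.89670552, 117.39928142]), [2.4, 2.4])
case (array([663.41766833, -24.8141523 ,   8.05064637]), [2.6, 2.6])
multimeter (array([ 429.68308272, -129.25513973,    1.99796176]), [0.4, 0.4])
spool (array([510.6344888 , 212.58808708,   2.37092757]), [5.1, 5.1])
cup (array([ 477.41228162, -280.70531107,   13.54462999]), [2.0, 2.0])
```

View pics/top0.png

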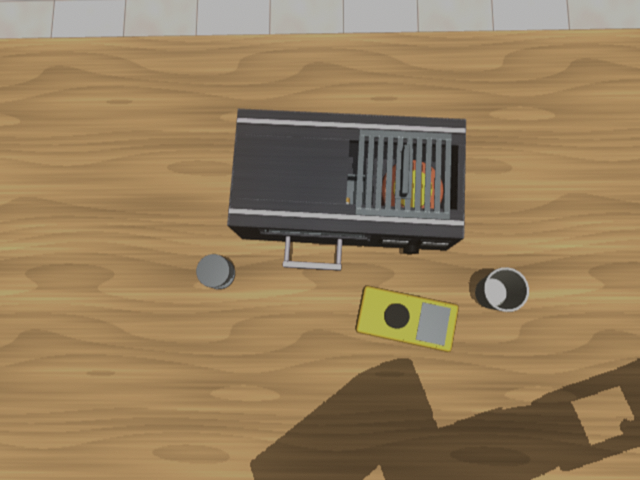

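View pics/side0.png

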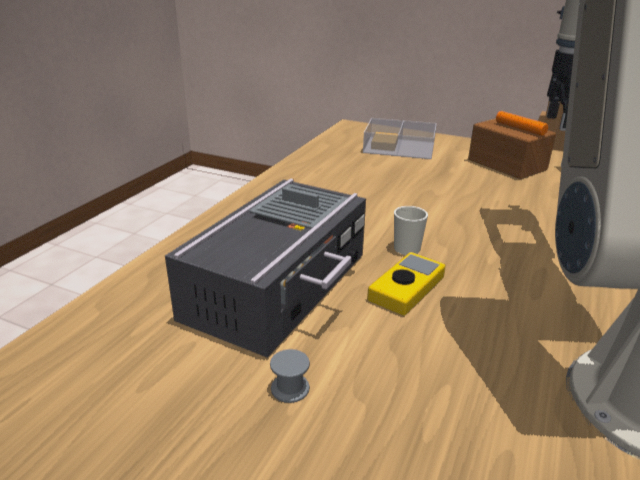

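The top view shows the bar handle from (284,264) to (341,268), the grille tab near (405,168) and rail ends at (238,121)/(465,129) and (230,211)/(464,222). The side view agrees, and the grille covers the window. The networks' points sit on those features.

```bash
python3 - <<'E'
from h import *
c=imaging.calibration("top")
f=lambda p,z:np.round(atz(ray(c,p),z),1)
for n,a,b,z in(("railback",(238,121),(465,129.5),149),("railfront",(230,211),(464,222),149),("bar",(284,264),(341,267.5),119),("tab",(405,146),(404,194),174)):
    A,B=f(a,z),f(b,z);d=A-B;print(n,A,B,(A+B)/2,np.linalg.norm(d),np.degrees(np.arctan2(-d[0],d[1])))
im=imaging.grab_frame("top");cv2.imwrite("pics/c.png",cv2.resize(im[90:290,215:475,::-1],None,fx=3,fy=3,interpolation=cv2.INTER_CUBIC)[:600,:780])
E
```

```text
railback [751.8 157.5 149. ] [ 732.9 -214.5  149. ] [742.35 -28.5  149.  ] 372.47981153345745 -2.908494408555466
railfront [599.6 166.3 149. ] [ 579.5 -206.2  149. ] [589.55 -19.95 149.  ] 373.041901131763 -3.088669494226613
bar [517.1  81.3 119. ] [511.1 -11.7 119. ] [514.1  34.8 119. ] 93.1933474020544 -3.6913859864512757
tab [ 697.1 -113.1  174. ] [ 619.3 -109.6  174. ] [ 658.2  -111.35  174.  ] 77.87868771364866 -92.57583686853314
```

View pics/c.png

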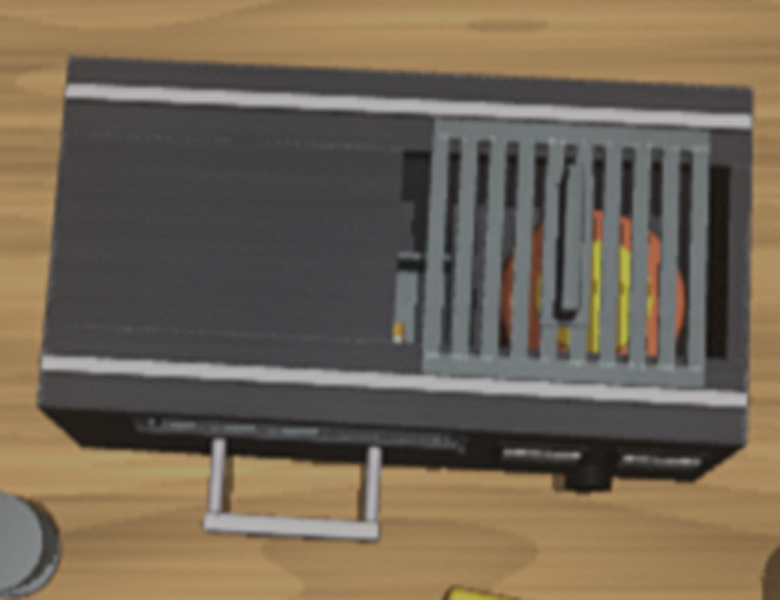

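The crop confirms a case yaw of about -3°, with the bar's top face near row 264 (x≈517). I'll approach in stages at safe height with the fingers half open.

Request:
step_arm --moves '[[[0, 0, -1], [1, -1, 0], 0], [[0, 0, -1], [1, -1, 0], 0], [[0, 0, -1], [1, -1, 0], 0], [[0, 0, -1], [1, -1, 0], 0], [[0, 0, -1], [1, -1, 0], 0], [[0, 0, -1], [1, -1, 0], 0], [[0, 0, -1], [1, -1, 0], 0]]' --squeeze 30

```text
clock: 1.55
eef_pos: [343.9, -317.7, 231.4]
tcp_rot: [-3.142, -0.001, 1.169]
contact_force: [-0.2, 0.1, -1.4]
opening: 0.498
grasp_force: 0.0
```

Request:
step_arm --moves '[[[0, 0, -0.45], [1, 0.05, 0], 0], [[0, 0, -0.45], [1, 0.05, 0], 0], [[0, 0, -0.45], [1, 0.05, 0], 0], [[0, 0, -0.45], [1, 0.05, 0], 0], [[0, 0, -0.45], [1, 0.05, 0], 0], [[0, 0, -0.45], [1, 0.05, 0], 0]]'

```text
clock: 2.15
eef_pos: [431.8, -140.8, 231.4]
tcp_rot: [3.141, 0.001, 1.52]
contact_force: [0.0, 0.2, 0.3]
opening: 0.502
grasp_force: 0.0
```

Request:
step_arm --moves '[[[0, 0, 0], [0.9, 0.25, 0], -0.06], [[0, 0, 0], [0.9, 0.25, 0], -0.06], [[0, 0, 0], [0.9, 0.25, 0], -0.06], [[0, 0, 0], [0.9, 0.25, 0], -0.06], [[0, 0, 0], [0.9, 0.25, 0], -0.06], [[0, 0, 0], [0.9, 0.25, 0], -0.06]]'

```text
clock: 2.75
eef_pos: [490.8, 34.7, 231.0]
tcp_rot: [-3.141, 0.001, 1.517]
contact_force: [-0.1, -0.0, -0.1]
opening: 0.474
grasp_force: 0.0
```

```bash
python3 - <<'E'
from h import *
im=imaging.grab_frame("wrist");cal=imaging.calibration("wrist");cv2.imwrite("pics/w1.png",im[:,:,::-1])
R=[]
for n in("drawer_handle","grille_tab"):
    m=imaging.mark_of("wrist",n)[:2];print(n,m)
    if m: rr=ray(cal,m[0]["xy"]);R.append(rr);print(atz(rr,112),atz(rr,119))
t=imaging.calibration("top");rr=ray(cal,imaging.mark_of("wrist","drawer_handle")[0]["xy"])
for p in((312.6,261.1),(312.3,264.5)):print(tri([rr,ray(t,p)]))
E
```

```text
drawer_handle [{'xy': [353.2, 227.2], 'conf': 0.82}, {'xy': [274.5, 347.3], 'conf': 0.27}]
[515.61318239  36.64107871 112.        ] [515.03761907  38.46480758 119.        ]
grille_tab []
(array([519.35696799,  35.43917211, 109.58299286]), [3.6, 3.6])
(array([516.65903422,  35.60390332, 108.41903198]), [0.8, 0.8])
```

View pics/w1.png

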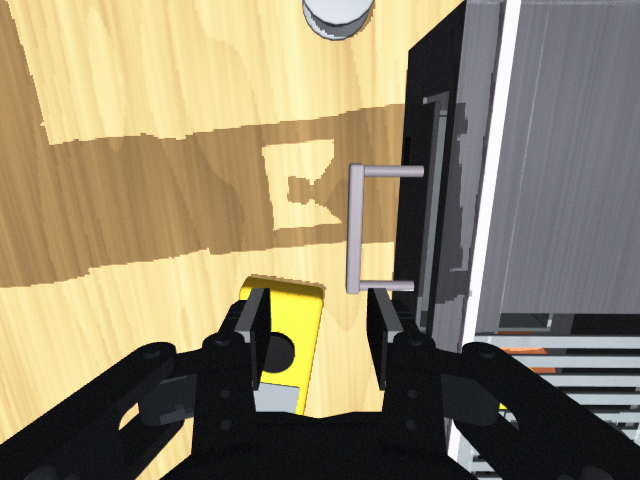

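The wrist view shows the bar at (355,228), ends (356,167)–(352,290). Wrist and top views together put it at (516.5, 35.5) and about 109 mm high, which agrees with the given 112. Next: descend, grip and pull.

Request:
step_arm --moves '[[[0, 0, 0], [0.01, 0.13, 0.1], -0.06], [[0, 0, 0], [0.01, 0.13, 0.3], -0.06], [[0, 0, 0], [0.01, 0.13, 0.45], -0.06], [[0, 0, 0], [0.01, 0.13, 0.55], -0.06], [[0, 0, 0], [0.01, 0.13, 0.62], -0.06], [[0, 0, 0], [0.01, 0.13, 0.68], -0.06], [[0, 0, 0], [0.01, 0.13, 0.69], -0.06]]'

```text
clock: 3.65
eef_pos: [516.0, 35.7, 92.2]
tcp_rot: [-3.14, 0.0, 1.516]
contact_force: [0.3, -0.6, -0.5]
opening: 0.471
grasp_force: 0.0
```

Request:
step_arm --moves '[[[0, 0, 0], [0, 0, 0], -0.5], [[0, 0, 0], [0, 0, 0], -1], [[0, 0, 0], [0, 0, 0], -1], [[0, 0, 0], [0, 0, 0], -1], [[0, 0, 0], [0, 0, 0], -1], [[0, 0, 0], [0, 0, 0], -1]]' --squeeze 30

```text
clock: 4.25
eef_pos: [517.4, 36.4, 94.1]
tcp_rot: [3.14, 0.0, 1.518]
contact_force: [-2.4, -3.0, 6.4]
opening: 0.107
grasp_force: 32.1
```

Request:
step_arm --moves '[[[0, 0, 0], [0, -0.05, 0], -1], [[0, 0, 0], [0, -0.1, 0], -1], [[0, 0, 0], [0, -0.15, 0], -1], [[0, 0, 0], [0, -0.2, 0], -1], [[0, 0, 0], [0, -0.25, 0], -1], [[0, 0, 0], [0, -0.3, 0], -1], [[0, 0, 0], [0, -0.35, 0], -1], [[0, 0, 0], [0, -0.38, 0], -1]]'

```text
clock: 5.05
eef_pos: [441.2, 40.9, 94.1]
tcp_rot: [3.139, -0.001, 1.518]
contact_force: [3.4, -0.5, 4.7]
opening: 0.112
grasp_force: 31.8
```

Request:
step_arm --moves '[[[0, 0, 0], [0, -0.01, 0], -1], [[0, 0, 0], [0, -0.02, 0], -1], [[0, 0, 0], [0, -0.02, 0], -1]]'

```text
clock: 5.35
eef_pos: [441.1, 41.0, 94.2]
tcp_rot: [3.132, -0.001, 1.518]
contact_force: [16.4, -3.0, -10.8]
opening: 0.11
grasp_force: 30.2
```

Request:
step_arm --moves '[[[0, 0, 0], [0, -0.01, 0], -1], [[0, 0, 0], [0, -0.02, 0], -1], [[0, 0, 0], [0, -0.02, 0], -1]]' --squeeze 50

```text
clock: 5.65
eef_pos: [441.1, 41.0, 94.4]
tcp_rot: [3.125, -0.001, 1.518]
contact_force: [31.1, -5.7, -30.0]
opening: 0.105
grasp_force: 50.0
```

```bash
python3 - <<'E'
from h import *
im=imaging.grab_frame("side");cv2.imwrite("pics/s2.png",cv2.resize(im[170:370,160:420,::-1],None,fx=3,fy=3))
R=[]
for c in("side",):
    m=imaging.mark_of(c,"drawer_handle")[:1];print(m)
    rr=ray(imaging.calibration(c),m[0]["xy"]);print(atz(rr,112))
E
```

```text
[{'xy': [379.6, 284.8], 'conf': 0.58}]
[437.26334369  39.27645033 112.        ]
```

View pics/s2.png

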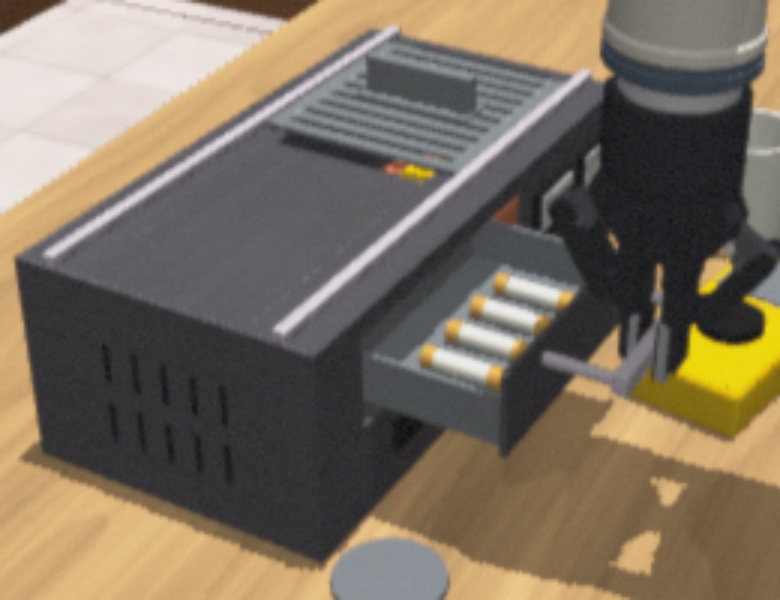

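The view shows the drawer fully out with its fuses exposed. It is firm against its stop at 31 N and hasn't moved further. I'll ease the pull, release and rise.

Request:
step_arm --moves '[[[0, 0, 0], [0, 0.015, 0], -1], [[0, 0, 0], [0, 0.025, 0], -1], [[0, 0, 0], [0, 0.025, 0], -0.4], [[0, 0, 0], [0, 0.025, 0], 0], [[0, 0, 0], [0, 0.025, 0], 0], [[0, 0, 0], [0, 0.025, 0], 0], [[0, 0, 0], [0, 0.025, 0], 0]]' --squeeze 30

```text
clock: 6.45
eef_pos: [437.5, 40.8, 93.2]
tcp_rot: [-3.141, 0.0, 1.518]
contact_force: [0.5, -1.0, -0.4]
opening: 0.5
grasp_force: 0.0
```

Request:
step_arm --moves '[[[0, 0, 0], [0, 0, -0.05], 0], [[0, 0, 0], [0, 0, -0.15], 0], [[0, 0, 0], [0, 0, -0.3], 0], [[0, 0, 0], [0, 0, -0.5], 0], [[0, 0, 0], [0, 0, -0.7], 0], [[0, 0, 0], [0, 0, -0.7], -1], [[0, 0, 0], [0, 0, -0.7], -1], [[0, 0, 0], [0, 0, -0.7], -1]]'

```text
clock: 7.25
eef_pos: [437.1, 40.7, 232.6]
tcp_rot: [-3.14, 0.0, 1.518]
contact_force: [-0.2, -0.2, -1.2]
opening: 0.012
grasp_force: 0.0
```

```bash
python3 - <<'E'
from h import *
R={}
for c in("side","top"):
    im=imaging.grab_frame(c);cal=imaging.calibration(c);cv2.imwrite(f"pics/{c}3.png",im[:,:,::-1])
    for n in("drawer_handle","grille_tab","grille_catch","multimeter"):
        m=imaging.mark_of(c,n)[:1]
        if m:R.setdefault(n,[]).append(ray(cal,m[0]["xy"]))
for n,v in R.items():
    if len(v)==2:print(n,tri(v))
E
```

```text
grille_tab (array([ 663.57995857, -116.904448  ,  166.95841634]), [2.0, 2.0])
grille_catch (array([ 662.12509666, -113.80297652,  151.83244394]), [1.5, 1.5])
multimeter (array([ 430.655404  , -131.72755199,    5.38650771]), [0.3, 0.3])
```

Request:
step_arm --moves '[[[0, 0, 0], [-0.92, 1, 0], -1], [[0, 0, 0], [-0.92, 1, 0], -1], [[0, 0, 0], [-0.92, 1, 0], -1], [[0, 0, 0], [-0.92, 1, 0], -1], [[0, 0, 0], [-0.92, 1, 0], -1], [[0, 0, 0], [-0.92, 1, 0], -1], [[0, 0, 0], [-0.92, 1, 0], -1], [[0, 0, 0], [-0.92, 1, 0], -1]]'

```text
clock: 8.55
eef_pos: [627.4, -153.6, 232.6]
tcp_rot: [-3.14, -0.001, 1.517]
contact_force: [-0.1, 0.1, 0.5]
opening: -0.002
grasp_force: 0.0
```

Request:
step_arm --moves '[[[0, 0, 0], [0, 0.16, 0], -1], [[0, 0, 0], [0, 0.16, 0.05], -1], [[0, 0, 0], [0, 0.16, 0.15], -1], [[0, 0, 0], [0, 0.16, 0.25], -1], [[0, 0, 0], [0, 0.16, 0.32], -1], [[0, 0, 0], [0, 0.16, 0.36], -1], [[0, 0, 0], [0, 0.16, 0.38], -1], [[0, 0, 0], [0, 0.16, 0.38], -1]]'

```text
clock: 9.35
eef_pos: [659.7, -155.2, 157.2]
tcp_rot: [-3.141, -0.0, 1.518]
contact_force: [0.1, 1.2, -0.7]
opening: -0.002
grasp_force: 0.0
```

Request:
step_arm --moves '[[[0, 0, 0], [0.05, 0, 0], -1], [[0, 0, 0], [0.1, 0, 0], -1], [[0, 0, 0], [0.14, 0, 0], -1], [[0, 0, 0], [0.17, 0, 0], -1], [[0, 0, 0], [0.2, 0, 0], -1], [[0, 0, 0], [0.23, 0, 0], -1], [[0, 0, 0], [0.26, 0, 0], -1], [[0, 0, 0], [0.28, 0, 0], -1]]'

```text
clock: 10.15
eef_pos: [662.9, -98.9, 157.3]
tcp_rot: [3.142, -0.0, 1.518]
contact_force: [0.9, -2.5, 0.5]
opening: 0.0
grasp_force: 1.0
```

Request:
step_arm --moves '[[[0, 0, 0], [0.01, 0, 0], -1], [[0, 0, 0], [0.02, 0, 0], -1], [[0, 0, 0], [0.03, 0, 0], -1], [[0, 0, 0], [0.04, 0, 0], -1]]'

```text
clock: 10.55
eef_pos: [663.3, -91.4, 157.3]
tcp_rot: [3.142, 0.0, 1.517]
contact_force: [1.1, -2.3, 0.1]
opening: -0.001
grasp_force: 0.9
```

```bash
python3 - <<'E'
from h import *
R={}
for c in("side","top"):
    im=imaging.grab_frame(c);cal=imaging.calibration(c)
    for n in("grille_tab","grille_catch"):
        m=imaging.mark_of(c,n)[:1]
        if m:R.setdefault(n,[]).append(ray(cal,m[0]["xy"]))
        if c=="top" and m: print(n,m,atz(R[n][-1],174 if n=="grille_tab" else 142))
for n,v in R.items():
    if len(v)==2:print(n,tri(v))
cv2.imwrite("pics/t4.png",cv2.resize(im[90:290,215:475,::-1],None,fx=3,fy=3))
E
```

```text
grille_catch [{'xy': [310.4, 309.4], 'conf': 0.48}] [442.87564752  36.65288278 142.        ]
grille_catch (array([506.12797445,  64.80378228, 240.20373383]), [74.0, 74.0])
```

View pics/t4.png

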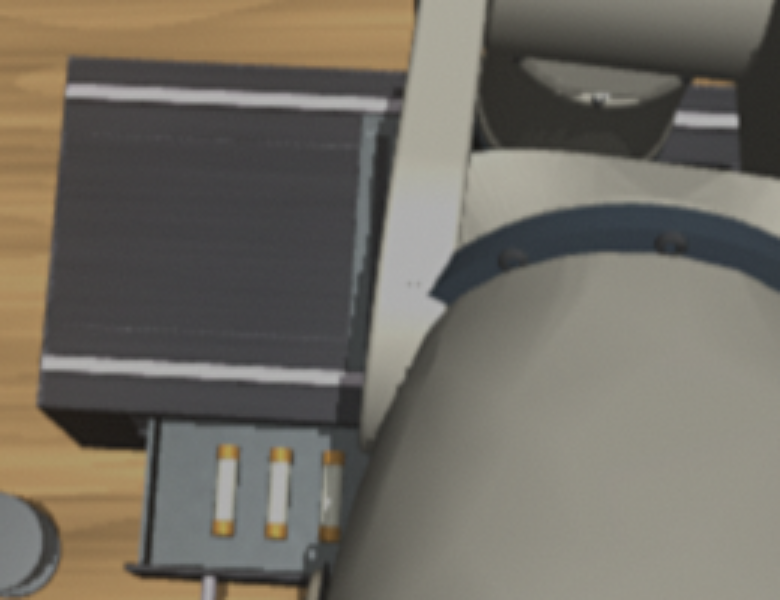

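The crop shows the grille's leading edge moved from column ~428 to ~360, about 37 mm, with a steady push of 2.4 N. I'll continue slowly by feel.

Request:
step_arm --moves '[[[0, 0, 0], [0.01, 0, 0], -1], [[0, 0, 0], [0.02, 0, 0], -1], [[0, 0, 0], [0.03, 0, 0], -1], [[0, 0, 0], [0.035, 0, 0], -1], [[0, 0, 0], [0.04, 0, 0], -1]]'

```text
clock: 11.35
eef_pos: [663.5, -83.3, 157.1]
tcp_rot: [-3.141, 0.0, 1.518]
contact_force: [-1.5, -1.3, -0.5]
opening: 0.0
grasp_force: 0.9
```

Request:
step_arm --moves '[[[0, 0, 0], [0.01, 0, 0], -1], [[0, 0, 0], [0.02, 0, 0], -1], [[0, 0, 0], [0.03, 0, 0], -1], [[0, 0, 0], [0.035, 0, 0], -1], [[0, 0, 0], [0.04, 0, 0], -1]]'

```text
clock: 11.85
eef_pos: [664.1, -75.3, 157.3]
tcp_rot: [-3.142, -0.0, 1.518]
contact_force: [-1.6, -1.0, -1.7]
opening: -0.002
grasp_force: 0.9
```

Request:
step_arm --moves '[[[0, 0, 0], [0.01, 0, 0], -1], [[0, 0, 0], [0.02, 0, 0], -1], [[0, 0, 0], [0.025, 0, 0], -1], [[0, 0, 0], [0.03, 0, 0], -1]]'

```text
clock: 12.25
eef_pos: [664.4, -69.4, 157.3]
tcp_rot: [3.142, 0.0, 1.518]
contact_force: [-0.1, -1.7, -1.1]
opening: 0.002
grasp_force: 0.9
```

Request:
step_arm --moves '[[[0, 0, 0], [0.01, 0, 0], -1], [[0, 0, 0], [0.02, 0, 0], -1], [[0, 0, 0], [0.025, 0, 0], -1], [[0, 0, 0], [0.03, 0, 0], -1]]'

```text
clock: 12.65
eef_pos: [664.8, -63.3, 157.3]
tcp_rot: [3.141, -0.0, 1.518]
contact_force: [0.0, -1.8, -2.0]
opening: -0.002
grasp_force: 0.9
```

Request:
step_arm --moves '[[[0, 0, 0], [0.01, 0, 0], -1], [[0, 0, 0], [0.02, 0, 0], -1], [[0, 0, 0], [0.025, 0, 0], -1], [[0, 0, 0], [0.03, 0, 0], -1]]'

```text
clock: 13.05
eef_pos: [665.1, -57.3, 157.3]
tcp_rot: [3.141, -0.0, 1.518]
contact_force: [-0.6, -2.0, -1.2]
opening: -0.001
grasp_force: 0.9
```

Request:
step_arm --moves '[[[0, 0, 0], [0.005, 0, 0], -1], [[0, 0, 0], [0.01, 0, 0], -1], [[0, 0, 0], [0.015, 0, 0], -1], [[0, 0, 0], [0.02, 0, 0], -1]]'

```text
clock: 13.45
eef_pos: [665.4, -53.4, 157.3]
tcp_rot: [3.141, -0.0, 1.518]
contact_force: [0.4, -1.5, -1.8]
opening: -0.004
grasp_force: 0.9
```

Request:
step_arm --moves '[[[0, 0, 0], [0.01, 0, 0], -1], [[0, 0, 0], [0.015, 0, 0], -1], [[0, 0, 0], [0.02, 0, 0], -1], [[0, 0, 0], [0.025, 0, 0], -1]]'

```text
clock: 13.85
eef_pos: [665.6, -48.4, 157.3]
tcp_rot: [3.141, 0.0, 1.518]
contact_force: [2.0, -2.3, -0.8]
opening: 0.001
grasp_force: 0.9
```

Request:
step_arm --moves '[[[0, 0, 0], [0.01, 0, 0], -1], [[0, 0, 0], [0.015, 0, 0], -1], [[0, 0, 0], [0.02, 0, 0], -1], [[0, 0, 0], [0.025, 0, 0], -1]]'

```text
clock: 14.25
eef_pos: [665.9, -44.3, 157.4]
tcp_rot: [3.141, 0.001, 1.518]
contact_force: [0.5, -7.3, -0.8]
opening: 0.001
grasp_force: 3.4
```

Request:
step_arm --moves '[[[0, 0, 0], [0, 0, 0], -1]]'

```text
clock: 14.35
eef_pos: [665.9, -44.2, 157.4]
tcp_rot: [3.141, 0.001, 1.518]
contact_force: [1.0, -5.9, -0.5]
opening: 0.002
grasp_force: 2.8
```

Request:
step_arm --moves '[[[0, 0, 0], [0.005, 0, 0], -1], [[0, 0, 0], [0.005, 0, 0], -1]]'

```text
clock: 14.55
eef_pos: [665.9, -43.3, 157.4]
tcp_rot: [3.141, 0.001, 1.518]
contact_force: [0.5, -6.5, -0.1]
opening: 0.003
grasp_force: 3.0
```

Request:
step_arm --moves '[[[0, 0, 0], [0.005, 0, 0], -1], [[0, 0, 0], [0.005, 0, 0], -1]]'

```text
clock: 14.75
eef_pos: [666.0, -42.3, 157.4]
tcp_rot: [3.141, 0.001, 1.518]
contact_force: [-0.4, -6.1, -1.1]
opening: -0.0
grasp_force: 3.0
```

Request:
step_arm --moves '[[[0, 0, 0], [0.005, 0, 0], -1], [[0, 0, 0], [0.005, 0, 0], -1]]'

```text
clock: 14.95
eef_pos: [666.0, -41.2, 157.4]
tcp_rot: [3.141, 0.001, 1.518]
contact_force: [0.3, -6.7, -0.1]
opening: 0.003
grasp_force: 2.8
```

Request:
step_arm --moves '[[[0, 0, 0], [0.005, 0, 0], -1], [[0, 0, 0], [0.01, 0, 0], -1]]'

```text
clock: 15.15
eef_pos: [666.1, -39.1, 157.4]
tcp_rot: [3.141, 0.001, 1.518]
contact_force: [0.7, -4.2, 0.4]
opening: 0.001
grasp_force: 2.3
```

Request:
step_arm --moves '[[[0, 0, 0], [0.005, 0, 0], -1], [[0, 0, 0], [0.01, 0, 0], -1]]'

```text
clock: 15.35
eef_pos: [666.3, -36.5, 157.4]
tcp_rot: [3.141, -0.0, 1.517]
contact_force: [1.1, -1.9, -0.8]
opening: 0.0
grasp_force: 1.2
```

Request:
step_arm --moves '[[[0, 0, 0], [0, 0, 0], -1]]'

```text
clock: 15.45
eef_pos: [666.3, -36.1, 157.4]
tcp_rot: [3.141, -0.0, 1.518]
contact_force: [1.0, -2.3, -0.4]
opening: 0.0
grasp_force: 0.9
```

Request:
step_arm --moves '[[[0, 0, 0], [0.005, 0, 0], -1], [[0, 0, 0], [0.005, 0, 0], -1]]'

```text
clock: 15.65
eef_pos: [666.2, -35.1, 157.4]
tcp_rot: [-3.142, -0.0, 1.518]
contact_force: [-0.1, -1.4, 0.1]
opening: -0.003
grasp_force: 0.3
```

Request:
step_arm --moves '[[[0, 0, 0], [0.005, 0, 0], -1], [[0, 0, 0], [0.005, 0, 0], -1]]'

```text
clock: 15.85
eef_pos: [666.1, -34.1, 157.3]
tcp_rot: [-3.141, -0.0, 1.518]
contact_force: [-0.3, 0.2, -0.1]
opening: 0.003
grasp_force: 0.0
```

Request:
step_arm --moves '[[[0, 0, 0], [0.005, 0, 0], -1], [[0, 0, 0], [0.005, 0, 0], -1]]'

```text
clock: 16.05
eef_pos: [666.2, -33.2, 157.2]
tcp_rot: [-3.141, -0.0, 1.518]
contact_force: [0.5, 0.8, 1.4]
opening: 0.002
grasp_force: 0.0
```

Contact vanished after a peak of about 6.5 N, so it snapped. I'll confirm the catch holds with a gentle push well under 18 N.

Request:
step_arm --moves '[[[0, 0, 0], [0.005, 0, 0], -1], [[0, 0, 0], [0.01, 0, 0], -1], [[0, 0, 0], [0.01, 0, 0], -1]]'

```text
clock: 16.35
eef_pos: [666.4, -31.3, 157.3]
tcp_rot: [-3.142, -0.0, 1.518]
contact_force: [0.3, -0.2, 0.4]
opening: -0.001
grasp_force: 0.0
```

Request:
step_arm --moves '[[[0, 0, 0], [0.005, 0, 0], -1], [[0, 0, 0], [0.005, 0, 0], -1]]'

```text
clock: 16.55
eef_pos: [666.5, -30.4, 157.3]
tcp_rot: [3.142, -0.0, 1.518]
contact_force: [0.3, 0.4, -0.1]
opening: 0.0
grasp_force: 0.0
```

Request:
step_arm --moves '[[[0, 0, 0], [0.005, 0, 0], -1], [[0, 0, 0], [0.005, 0, 0], -1]]'

```text
clock: 16.75
eef_pos: [666.6, -29.4, 157.3]
tcp_rot: [3.142, -0.0, 1.518]
contact_force: [0.1, -0.4, 0.2]
opening: 0.004
grasp_force: 0.0
```

Request:
step_arm --moves '[[[0, 0, 0], [0.005, 0, 0], -1], [[0, 0, 0], [0.005, 0, 0], -1]]'

```text
clock: 16.95
eef_pos: [666.6, -28.4, 157.3]
tcp_rot: [-3.142, -0.0, 1.518]
contact_force: [0.2, -0.5, 0.7]
opening: 0.004
grasp_force: 0.0
```

Request:
step_arm --moves '[[[0, 0, 0], [0.005, 0, 0], -1], [[0, 0, 0], [0.005, 0, 0], -1]]'

```text
clock: 17.15
eef_pos: [666.6, -28.0, 157.3]
tcp_rot: [-3.142, 0.001, 1.518]
contact_force: [0.4, -3.0, -0.3]
opening: 0.001
grasp_force: 1.9
```

Request:
step_arm --moves '[[[0, 0, 0], [0.005, 0, 0], -1], [[0, 0, 0], [0.005, 0, 0], -1]]'

```text
clock: 17.35
eef_pos: [666.6, -27.8, 157.3]
tcp_rot: [-3.142, 0.002, 1.518]
contact_force: [0.3, -6.9, 0.4]
opening: 0.001
grasp_force: 3.7
```

Request:
step_arm --moves '[[[0, 0, 0], [0.004, 0, 0], -1], [[0, 0, 0], [0.004, 0, 0], -1]]'

```text
clock: 17.55
eef_pos: [666.6, -27.6, 157.3]
tcp_rot: [3.142, 0.003, 1.518]
contact_force: [-1.9, -9.3, 0.1]
opening: -0.003
grasp_force: 5.2
```

The catch holds at over 9 N with no motion. I'll back off, rise clear and check.

Request:
step_arm --moves '[[[0, 0, 0], [-0.02, 0, 0], -1], [[0, 0, 0], [-0.1, 0, 0], -1], [[0, 0, 0], [-0.15, 0, -0.1], -1], [[0, 0, 0], [-0.2, 0, -0.3], -1], [[0, 0, 0], [-0.35, 0, -0.5], -1], [[0, 0, 0], [-0.6, 0, -0.6], -1], [[0, 0, 0], [-0.85, 0, -0.6], -1], [[0, 0, 0], [-1, 0, -0.6], -1]]'

```text
clock: 18.35
eef_pos: [655.9, -229.1, 278.8]
tcp_rot: [3.139, 0.001, 1.517]
contact_force: [1.2, 0.4, -0.8]
opening: -0.002
grasp_force: 0.0
```

Request:
step_arm --moves '[[[0, 0, 0], [-0.25, 0, 0], -1], [[0, 0, 0], [-0.5, 0, 0], -1], [[0, 0, 0], [-0.75, 0, 0], -1], [[0, 0, 0], [-0.9, 0, 0], -1], [[0, 0, 0], [-0.9, 0, 0], -1], [[0, 0, 0], [-0.9, 0, 0], -1]]'

```text
clock: 18.95
eef_pos: [645.8, -406.1, 276.7]
tcp_rot: [-3.141, -0.001, 1.516]
contact_force: [0.9, 1.1, 0.4]
opening: 0.001
grasp_force: 0.0
```

```bash
python3 - <<'E'
from h import *
R={}
for c in("side","top"):
    im=imaging.grab_frame(c);cal=imaging.calibration(c)
    for n in("drawer_handle","grille_tab","multimeter","spool","cup"):
        m=imaging.mark_of(c,n)[:1]
        if m:R.setdefault(n,[]).append(ray(cal,m[0]["xy"]))
for n,v in R.items():
    if len(v)==2:print(n,tri(v))
cv2.imwrite("pics/t5.png",im[:,:,::-1])
E
```

```text
drawer_handle (array([443.14741149,  35.26804669, 109.74426674]), [2.9, 2.9])
grille_tab (array([667.1040601 , -12.88844348, 170.00646699]), [0.9, 0.9])
multimeter (array([ 429.52313407, -127.58354224,    4.04889622]), [0.5, 0.5])
spool (array([510.82346281, 212.43363904,   4.37401547]), [3.7, 3.7])
cup (array([ 473.33289329, -278.86233909,    8.79129717]), [4.3, 4.3])
```

View pics/t5.png

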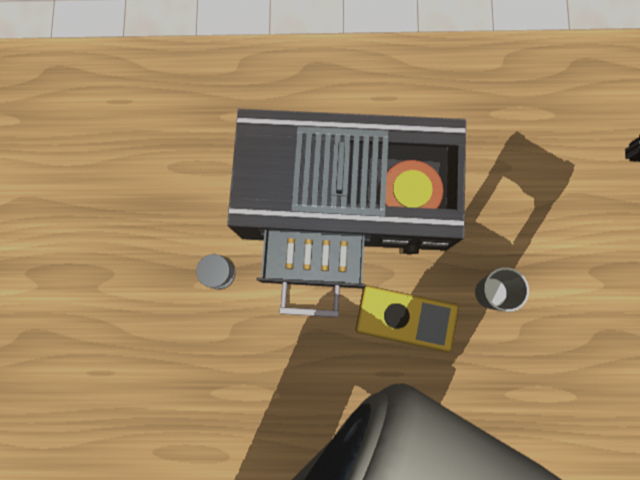

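The final top view shows the window uncovered, the tab at (340,167), the drawer out with its bar at about (309,313), and the bystanders unmoved. I'll check the drawer extension numerically.

```bash
python3 - <<'E'
import cv2,numpy as np
from h import *
cal=imaging.calibration("top")
out=[]
for f in("top0","t5"):
    g=cv2.cvtColor(cv2.imread(f"pics/{f}.png"),cv2.COLOR_BGR2HSV).astype(float)
    r0=255 if f=="top0" else 300
    P=[]
    for c in range(294,330,3):
        w=np.clip(60-g[r0:r0+24,c,1],0,None)  # bar is unsaturated
        P.append((c,r0+(w*np.arange(24)).sum()/max(w.sum(),1e-9)))
    P=np.array(P);print(f,np.round(P[:,1],1))
    out.append(np.median([atz(ray(cal,p),114) for p in P],0))
print(out,out[0]-out[1])
E
```

```text
top0 [264.3 264.5 264.6 264.7 264.9 265.1 265.3 265.4 265.6 265.7 265.9 266.1]
t5 [310.8 311.  311.2 311.4 311.5 311.8 312.  312.  312.4 312.6 312.7 312.8]
[array([515.59439607,  38.20936798, 114.        ]), array([439.75051229,  37.90766115, 114.        ])] [75.84388378  0.30170683  0.        ]
```

The bar moved about 76 mm. It now stands about 228 mm in front of the case centre, where full extension should be about 226 mm, and the hard stop held at 31 N. The drawer is fully out.

```bash
python3 -c "
from rig import r
print(r.sign_off())"
```

```text
the job is handed in; nothing more can be done
None
```

I pulled the fuse drawer out to its stop, slid the grille until it snapped into its catch (it held against a 9 N test push), left the other things unmoved, and handed the job in.

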